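# Stamp the blank on the sloping rest and unload its fixture plate

### The job

Take the spring punch with the round foot and mark the blank on the sloping rest: set the foot down square to the slope inside the scribed circle, press it straight in until the spring has given well over half its travel, hold a moment without ramming it, then lift it straight off without dragging it out of the circle. Stand the punch back upright on the black mat, then lift the fixture plate by its grip bar straight off the two locating pins, without cocking it, and lay it flat on the middle of the brown board, letting go only when it is down. Leave the square-footed punch, the relay and the capacitor alone.

Things in the scene. Friction and masses are not known exactly. Their poses are not given: they have to be found in the camera images.
- rest: Fixed dark steel sloping rest, 110 x 165 mm base, on the worktop. Origin: centre of its underside; x points away from the low edge (uphill), y along the slope's level direction, z up. The bed slopes 30 degrees, low edge on the -x side, which faces the robot's right and somewhat away from it.
- bed (a point): Centre of the rest's sloped bed (100 x 165 mm), 60 mm above the worktop; z is the outward normal of the bed (leaning 30 degrees towards the rest's -x), y level, x uphill. Two locating pins, 8 mm thick, stand 14 mm out of the bed along its z at (x, y) = (33, 60) and (-33, -60) mm.
- plate: Loose aluminium fixture plate, 90 x 150 x 6 mm, about 0.3 kg, lying on the bed with two 10 mm through holes over the pins (it can shift about 1 mm). Origin: centre of its underside; z normal to it, axes parallel to the bed's at the start. A steel grip bar stands at its centre: 40 mm along x, 14 mm thick along y, its top 48 mm above the underside. A steel blank 50 x 50 x 1.5 mm is riveted on, centred at y = +42 mm.
- circle (a point): Centre of the scribed circle (46 mm across) on top of the blank, at (0, 42, 7.5) mm in the plate's frame; z outward normal.
- round_punch: Loose spring punch with a ROUND foot 34 mm across and 8 mm thick, about 0.2 kg, standing on the mat. Origin: centre of the foot's underside when the spring is out; z up through the handle. Handle: 24 x 24 mm square in section (sides along x and y) from 24 to 90 mm above the origin, a 28 mm square collar at 22 to 27 mm, a small cap to 94 mm. The foot slides up towards the handle against a spring.
- round_punch_face (a point): Centre of the underside of the round foot (moves with the foot).
- round_punch_spring (a joint): How far the round foot is pushed in towards its handle, m: 0 out, 0.010 fully in (solid stop). About 4 N starts it, 14 N at the stop, even in between. The mark is made at 0.0055 and more, held for 0.3 s.
- square_punch: Loose punch like the other but with a SQUARE foot 34 x 34 mm, also standing on the mat, about 100 mm from it; not to be used. Origin: centre of the foot's underside.
- mat: Fixed flat black rubber mat, 190 x 90 x 5 mm (x, y, z), where the punches stand. Origin: centre of its underside.
- board: Fixed flat brown board, 210 x 300 x 4 mm (its own x, y, z; its y runs roughly away from the robot or towards it), the solid top 3 mm up. Origin: centre of its underside.
- relay: Loose plug-in relay with an orange cap, 21 x 28 x 39 mm, standing beyond the rest; bystander. Origin: centre of its underside.
- capacitor: Loose black capacitor lying beyond the rest, 36 x 59 x 36 mm; bystander. Origin: centre of its underside.
Things that resemble listed ones, but are neither listed nor needed, are in the scene too. Several things have the shape of the plate; the one meant has the colours described above. What is shaped like the round_punch but purple is not meant.

How it is judged:
On the way, in this order (a step that is already met when the one before it is completed fails the run):
1. the round punch is pressed in 5.5 mm or more, square to the bed within 8 degrees, within 6 mm of the circle's centre, for 0.3 s (value of joint round_punch_spring above 0.0055 m and distance between round_punch_face and circle below 0.006 m and angle between the z axis of round_punch and the z axis of bed, either way round below 0.14 rad and contact force between round_punch and plate above 3 N), for 0.3 s.
2. the round punch stands upright on the mat again, let go (x of round_punch in the frame of mat between -0.095 and 0.095 m and y of round_punch in the frame of mat between -0.045 and 0.045 m and angle between round_punch's own z axis and vertical below 0.1 rad and z of round_punch in the frame of mat below 0.012 m and linear speed of round_punch below 0.03 m/s and contact force between the fingers and round_punch below 0.1 N), for 0.2 s.
3. the plate is lifted clear of the pins (z of plate in the frame of bed above 0.025 m and contact force between the fingers and plate above 0.5 N), for 0.05 s.
At the end, for the whole second after the job is handed in: The round punch stands upright (within 6 degrees) and at rest with its centre on the mat; the fixture plate lies flat and face up (within 5 degrees) and at rest on the board, its centre within 60 mm of the board's centre; both are released (x of round_punch in the frame of mat between -0.095 and 0.095 m and y of round_punch in the frame of mat between -0.045 and 0.045 m and angle between round_punch's own z axis and vertical below 0.1 rad and z of round_punch in the frame of mat below 0.012 m and linear speed of each of round_punch, plate below 0.03 m/s and horizontal distance between plate and board below 0.06 m and angle between plate's own z axis and vertical below 0.08 rad and height (world z) of plate below 0.012 m); the robot touches nothing.
It fails at once if the round punch bears on the plate more than 9 mm away from the circle's centre (misplaced or dragged) (contact force between round_punch and plate above 1 N and distance between round_punch_face and circle above 0.009 m).
It fails at once if the punch is rammed: more than 40 N on the plate (contact force between round_punch and plate above 40 N).
It fails at once if the plate is cocked more than 8 degrees while its holes are still on the pins (z of plate in the frame of bed between 0.003 and 0.013 m and horizontal distance between plate and bed below 0.03 m and angle between the z axis of plate and the z axis of bed, either way round above 0.14 rad).
It fails at once if the plate is let go in the air, more than 20 mm up, away from the rest (distance between plate and bed above 0.05 m and height (world z) of plate above 0.024 m and contact force between the fingers and plate below 0.05 N).
It fails at once if the square punch, the relay or the capacitor is moved by more than 30 mm, or the square punch or the relay is tipped (distance of any of square_punch, relay, capacitor from where it was at the start of the episode above 0.03 m or angle between any of square_punch, relay's own z axis and vertical above 0.3 rad).
It also fails if it takes over 67 s, if anything falls off the work surface, if the arm or the gripper's body presses on something with over 40 N, if the wrist force passes 120 N, or if a joint passes its speed limit or range.

### The arm

A 6-joint arm with a two-finger parallel gripper is mounted at the origin on a cart in front of the work surface, level with it; the furniture and walls round the work are solid. World frame = base frame: x ahead of the robot, y to its left, z up, the work surface at z = 0. Lengths are in m, angles in rad, forces in N, time in s.
With the tool pointing down it reaches from about 0.35 to 0.925 m from the base axis. Payload 6.4 kg.
Tool frame: the origin (TCP) lies midway between the tips of the shut fingers; the grasp point (between the pads) lies bot.grasp_offset behind it (bot.grasp_offset is the distance from the TCP to the grasp point, in m); z points along the fingers, y is the line along which they close (so a half turn about z gives the same grasp; the last joint's range is limited). The gripper opens to 85 mm and grips with 20 to 120 N. Pads are 22 mm wide; open, the fingers measure 114 mm over their backs; the gripper's body (76 mm by 85 mm) begins 54 mm behind the grasp point. The pads swing forward as they close: fully open they stand 13 mm farther back than shut.
Start: joints at [1.071, 0.245, 1.558, -0, 1.339, -0.174], TCP at [0.208, 0.616, 0.231] pointing down, gripper open.
Joint ranges: [-3.13, 3.13], [-1.02, 2.26], [0.13, 2.54], [-0.95, 4.09], [0.21, 2.88], [-2.74, 2.74]. Speed limits (rad/s): [2.57, 2.57, 3.14, 3.14, 3.14, 3.14].

### API

Orientations are given as a unit quaternion [x, y, z, w].
In Python, from bench import bot gives the robot as it stands. The module is installed in compiled form; this text tells all that it offers.
- The arm moves only by the shell command python3 -m jog 'ROWS' [FORCE]. ROWS is JSON, a list of rows, each a list of 3 entries, a list of its own where there are three numbers: the shift along the tool's x, y, z in m, then the turn, a rotation vector about the tool's x, y, z in rad, then the opening in per cent of the stroke, from 0 (shut) to 100 (fully open). In form: [[[tx, ty, tz], [rx, ry, rz], fingers], ...]. A call has 1 to 12 rows; each row shifts and turns the commanded pose from where the row before left it, along the tool's axes as they then stand; what a row does not reach is not made up. A row lasts 1/10 s, in which the tool goes at most 50 mm and 8.59 degrees, less where a joint would pass 70% of its speed; a pose out of reach is approached as far as the arm can. A call with a gripper value outside its range is refused whole. The fingers move at their own pace and stop on an object; FORCE is the grip in N (left out, the last holds). Time passes only in rows, so rows that do not move let the fingers close. It gives the time, the measured TCP pose, the force, the opening and the grip force at its end, in the units of the state.
- bot.get_state(): the state, without advancing time (a new reading comes with each control period).
- bot.get_image(name): name is "side" or "top"; returns a dict with "pixels" (384x512x3 uint8, blue, green, red), "depth" (384x512 float32, m along the optical axis (not along the pixel's ray), 0 where there is no reading), "intrinsics" (3x3 intrinsics, pixels), "extrinsics" (4x4, takes a point from world to camera coordinates). Camera axes: x right, y up, looking along -z (the intrinsics and any distortion apply to the point x, -y, -z); pixel columns grow to the right and rows downward; lengths in m; the calibration is good to about 2 mm. A picture is of the moment at which its call begins.
- bot.sign_off(): hands the job in; it is judged then, once.
The state is a dict: "t": time; "qpos": joint angles; "qvel": joint speeds; "joint_torque": joint torques, N m; "eef_pos": TCP position; "tcp_rot": TCP orientation; "force": force on the tool from outside, world axes, zero at the start; "ft_torque": the same for the moment, N m; "width": finger opening in m; "finger_force": force on a finger pad.
Only numpy, scipy, OpenCV 4.12 (cv2) and the standard library are available. Lean on these libraries where they do the work, as an engineer would, in place of code of your own. Each camera call takes 0.05 s, during which the arm holds its last target. There are 200 camera calls.

## Working session

There is one attempt and no reset: what is moved stays moved. The work goes in short steps, Python scripts to look and compute and a shell command to move; the robot and the scene stay as the last step left them, time stands still between calls to the robot, and variables do not carry over. Pictures are saved under pics/ and viewed, at most 10 in all, crops included, and the job is handed in when it is done.

```bash
mkdir -p pics; cat > h.py <<'E'
import numpy as np, cv2
from bench import bot
from scipy.spatial.transform import Rotation as R
def grab(n):
    im=bot.get_image(n); np.savez(f'{n}.npz',**im); return im
def load(n): return dict(np.load(f'{n}.npz'))
def cloud(im):
    K=im['intrinsics'];E=np.linalg.inv(im['extrinsics']);d=im['depth']
    v,u=np.mgrid[:d.shape[0],:d.shape[1]]
    P=np.stack([(u-K[0,2])/K[0,0]*d,-(v-K[1,2])/K[1,1]*d,-d],-1)
    return P@E[:3,:3].T+E[:3,3]
E
python3 - <<'E'
from h import *
print(bot.get_state(), bot.grasp_offset)
for n in('top','side'):
    im=grab(n); cv2.imwrite(f'pics/{n}0.png',cv2.resize(im['pixels'],None,fx=1.5,fy=1.5,interpolation=3))
    print(n,im['intrinsics'],np.linalg.inv(im['extrinsics'])[:3].round(3))
E
```

```text
{'t': 0.0, 'qpos': array([ 1.07096788e+00,  2.45851690e-01,  1.55901749e+00, -1.00468226e-05,
        1.33868694e+00, -1.74082335e-01]), 'qvel': array([ 4.19660488e-05, -1.35396382e-04, -4.34475538e-04, -1.81301931e-03,
        9.69078004e-05,  1.15941027e-03]), 'joint_torque': array([ 2.42350507e-03, -4.29511213e+01, -3.26127684e+01, -1.60024399e-05,
        5.34594728e-03, -7.58096039e-07]), 'eef_pos': array([0.20772479, 0.61532577, 0.23015439]), 'tcp_rot': array([ 1.62152681e-01,  9.86765192e-01, -9.28139276e-04, -3.19962296e-04]), 'force': array([-0.22546654, -0.36161757, -0.14558857]), 'ft_torque': array([-0.01968649, -0.05347225,  0.01083503]), 'finger_force': 0.0, 'width': 0.08551660443337679} 0.0187
top [[371.45382971   0.         250.68385876]
 [  0.         371.45382971 191.68281389]
 [  0.           0.           1.        ]] [[ 0.007  0.999 -0.043  0.421]
 [-1.     0.007  0.005 -0.019]
 [ 0.005  0.042  0.999  1.332]]
side [[430.29620022   0.         254.83958638]
 [  0.         430.29620022 192.16636551]
 [  0.           0.           1.        ]] [[-0.952  0.113 -0.286  0.136]
 [-0.307 -0.4    0.864  1.053]
 [-0.017  0.909  0.416  0.591]]
```

View pics/top0.png

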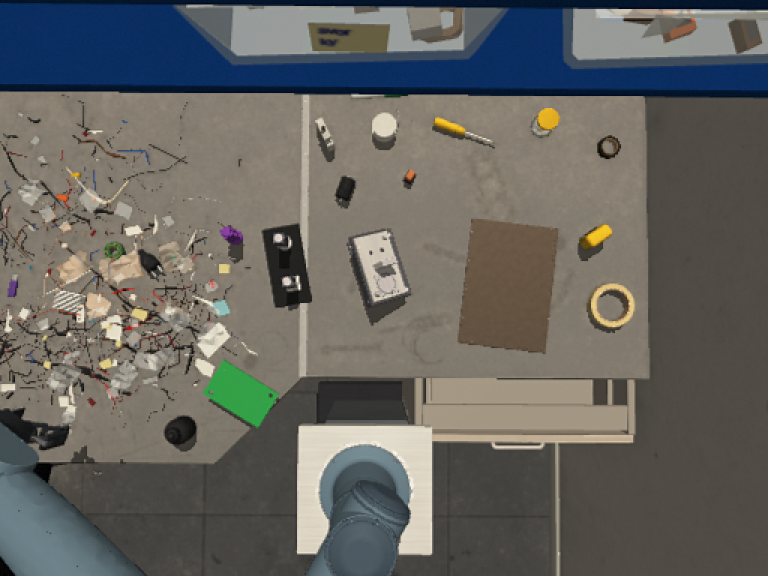

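View pics/side0.png

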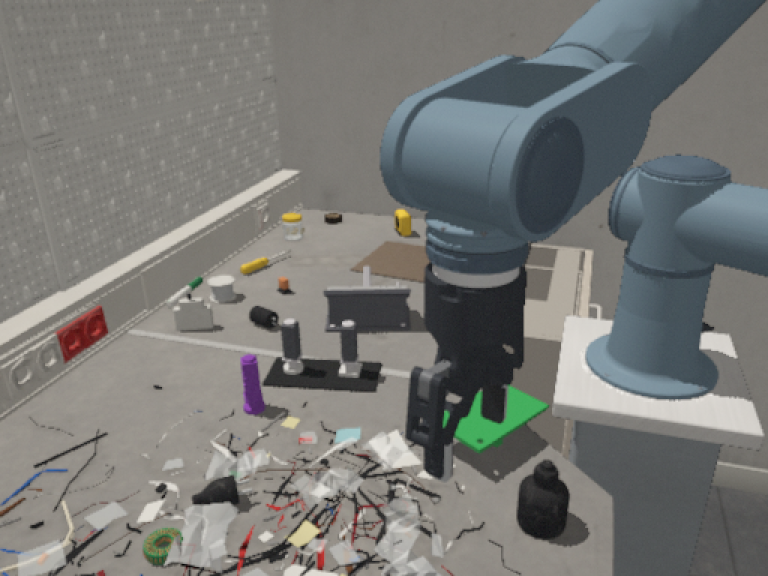

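The top view shows the mat at (285,265) with two punches at (282,242) and (291,283), the silver plate on the rest at (380,268), its circle near (388,283), and the brown board at (508,286). The green plate (241,394) and the purple punch (232,235) are decoys. I need to enlarge the view to tell the round foot from the square one.

```bash
python3 - <<'E'
from h import *
t=load('top');s=load('side')
a=cv2.resize(t['pixels'][140:215,170:280],(550,375),interpolation=2)
b=cv2.resize(s['pixels'][205:265,170:260],(250*9//6-0,250),interpolation=2)
b=cv2.resize(s['pixels'][205:265,170:260],(330,220),interpolation=2)
c=np.zeros((600,550,3),np.uint8);c[:375]=a;c[378:598,:330]=b
cv2.imwrite('pics/crop.png',c)
# clouds
P=cloud(t)
hsv=cv2.cvtColor(t['pixels'],40)
# board
for nm,m in {'board':(hsv[...,0]>3)&(hsv[...,0]<15)&(hsv[...,1]>60)&(hsv[...,2]<130),'mat':(t['pixels'].max(-1)<45)}.items():
    m=m.astype(np.uint8); m[:, :160]=0; m[:100]=0;m[250:]=0
    m=cv2.morphologyEx(m,cv2.MORPH_OPEN,np.ones((3,3)))
    n,l,st,_=cv2.connectedComponentsWithStats(m)
    k=1+st[1:,4].argmax(); q=P[l==k]; q=q[(q[:,2]<.02)&(q[:,2]>-.02)]
    r=cv2.minAreaRect((q[:,:2]*1000).astype(np.float32)); print(nm,st[k],r,np.median(q[:,2]),cv2.boxPoints(r).round())
# punches: points by height
reg=P[140:215,170:212].reshape(-1,3); hi=reg[(reg[:,2]>.085)&(reg[:,2]<.12)]
for sgn in (0,1):
    ymid=hi[:,0].mean(); h=hi[(hi[:,0]>ymid)==bool(sgn)]; print('punch top',h.mean(0),len(h),h.min(0),h.max(0))
E
```

```text
board [361 165   5   4  17] ((570.7461547851562, -428.1285400390625), (14.812728881835938, 12.133825302124023), 85.09564208984375) 0.005285756859184643 [[ 564. -435.]
 [ 576. -436.]
 [ 577. -421.]
 [ 565. -420.]]
mat [176 150  32  55 986] ((528.4974365234375, 188.35321044921875), (186.3369598388672, 86.45689392089844), 10.711639404296875) 0.005041645550678542 [[429. 214.]
 [445. 129.]
 [628. 163.]
 [612. 248.]]
punch top [0.48711365 0.17429421 0.09678709] 53 [0.47453126 0.16329447 0.08903571] [0.49830875 0.18781871 0.10369988]
punch top [0.58274082 0.19417037 0.09607629] 60 [0.571458   0.18295086 0.08674058] [0.59539862 0.20648156 0.10371613]
```

View pics/crop.png

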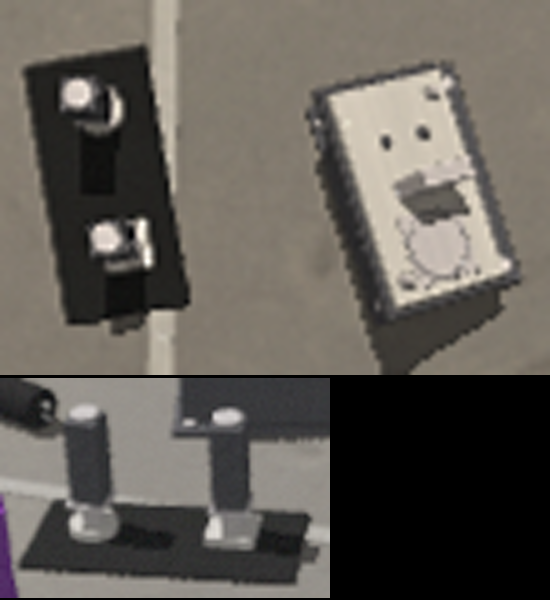

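The crop settles it: the round foot is on the farther punch (top crop (100,105), side crop (93,525)), and the nearer one has a square foot ((125,245) and (232,530)). So the target is the punch at about (0.583, 0.194). The silver plate with its bar and circle is on the rest. Next I'll measure the plate, the board and the handle yaw.

```bash
python3 - <<'E'
from h import *
t=load('top');P=cloud(t);px=t['pixels'].astype(int)
print('board px',px[190,338], P[190,338])
m=(np.abs(px-px[190,338]).sum(-1)<40).astype(np.uint8); m[:, :295]=0
m=cv2.morphologyEx(m,cv2.MORPH_OPEN,np.ones((3,3)))
n,l,st,_=cv2.connectedComponentsWithStats(m);k=1+st[1:,4].argmax();q=P[l==k];print('board',st[k],cv2.minAreaRect((q[:,:2]*1000).astype(np.float32)),np.median(q[:,2]))
# plate
m=np.zeros(px.shape[:2],bool);m[145:205,225:278]=1
m&=(px.min(-1)>150)
n,l,st,_=cv2.connectedComponentsWithStats(m.astype(np.uint8));k=1+st[1:,4].argmax()
hull=np.zeros(m.shape,np.uint8);cv2.fillConvexPoly(hull,cv2.convexHull(np.argwhere(l==k)[:,::-1].astype(np.int32)),1)
q=P[(l==k)]
for _ in range(6):
    c=q.mean(0);nn=np.linalg.svd(q-c)[2][2];nn*=np.sign(nn[2]);d=(q-c)@nn;q=q[abs(d)<.003]
print('plane',c,nn,'tilt',np.degrees(np.arccos(nn[2])),'rms',d.std(),len(q))
x=-np.array([nn[0],nn[1],0]);x/=np.linalg.norm(x)
y=np.cross([0,0,1],x);xs=np.cross(y,nn)
ph=np.degrees(np.arctan2(y[1],y[0]))
uv=np.c_[(q-c)@xs,(q-c)@y]*1000
r=cv2.minAreaRect(uv.astype(np.float32));print('rect in plane (xs,y) ',r,'y dir',y)
ctr=c+xs*r[0][0]/1000+y*r[0][1]/1000;print('plate top ctr',ctr)
# bar: points above plane by >25mm
reg=P[145:205,225:278].reshape(-1,3);h=(reg-ctr)@nn
b=reg[(h>.036)&(h<.05)];print('bar top',b.mean(0),len(b),'h',((b-ctr)@nn).mean(),'uv',((b-ctr)@xs).mean()*1e3,((b-ctr)@y).mean()*1e3,cv2.minAreaRect((np.c_[(b-ctr)@xs,(b-ctr)@y]*1000).astype(np.float32)))
s=load('side');Q=cloud(s);
for C,nm in((P,'top'),(Q,'side')):
    g=C.reshape(-1,3)
    for c0 in ([.583,.194],[.487,.174]):
        w=g[(np.hypot(g[:,0]-c0[0],g[:,1]-c0[1])<.03)&(g[:,2]>.04)&(g[:,2]<.09)]
        print(nm,c0,len(w),w[:,:2].min(0),w[:,:2].max(0),cv2.minAreaRect((w[:,:2]*1000).astype(np.float32)))
        w=g[(np.hypot(g[:,0]-c0[0],g[:,1]-c0[1])<.03)&(g[:,2]>.092)&(g[:,2]<.11)];print('  top',w.mean(0),len(w))
E
```

```text
board px [ 67  84 102] [ 0.48610303 -0.33896168  0.0012859 ]
board [  375    65   137   319 29119] ((241.27041625976562, -352.6077880859375), (1390.6971435546875, 665.9100341796875), 0.10521503537893295) 0.2015315106523039
plane [ 0.53130748 -0.03089537  0.0667609 ] [ 0.34465658 -0.93129046  0.11794033] tilt 83.2267520968118 rms 0.0016346973727624184 53
rect in plane (xs,y)  ((13.165395736694336, 5.4449462890625), (146.01258850097656, 37.12895965576172), 89.27218627929688) y dir [-0.93783591 -0.34707895  0.        ]
plate top ctr [ 0.52566209 -0.03132899  0.07983441]
bar top [ 0.54417626 -0.07922079  0.00879082] 262 h 0.04260330647475776 uv -76.60287797338552 -0.7410208919999173 ((-40.002742767333984, 3.02154541015625), (102.82001495361328, 227.95213317871094), 0.7599427700042725)
top [0.583, 0.194] 27 [0.57095566 0.18244211] [0.59687249 0.20648156] ((578.5034790039062, 189.26858520507812), (17.489971160888672, 33.61366271972656), 48.33733367919922)
  top [0.58361848 0.19488719 0.09804179] 46
top [0.487, 0.174] 19 [0.47485982 0.16094649] [0.4997072  0.17798586] ((484.2210693359375, 165.60244750976562), (12.858844757080078, 28.259096145629883), 61.5544548034668)
  top [0.48683851 0.17376631 0.09752442] 47
side [0.583, 0.194] 215 [0.57101879 0.18247804] [0.59670911 0.21307473] ((578.6243286132812, 201.48873901367188), (33.652374267578125, 19.811735153198242), 46.327022552490234)
  top [0.58204281 0.19944169 0.09608508] 52
side [0.487, 0.174] 197 [0.47383046 0.16092478] [0.49932609 0.19240984] ((488.2577819824219, 177.4028778076172), (25.27581024169922, 29.547401428222656), 9.809394836425781)
  top [0.48616373 0.17998444 0.09627634] 56
```

```bash
python3 - <<'E'
from h import *
t=load('top');P=cloud(t);px=t['pixels'].astype(int)
m=((np.abs(px-px[190,338]).sum(-1)<36)&(abs(P[...,2])<.02)).astype(np.uint8); m[:, :295]=0;m[:,380:]=0
m=cv2.morphologyEx(m,cv2.MORPH_OPEN,np.ones((3,3)))
n,l,st,_=cv2.connectedComponentsWithStats(m);k=1+st[1:,4].argmax();q=P[l==k];print('board',st[k],cv2.minAreaRect((q[:,:2]*1000).astype(np.float32)),np.median(q[:,2]))
best=None
rng=np.random.default_rng(0)
reg=P[148:206,228:276];b=px[148:206,228:276].min(-1)
g=reg[(b>110)&(reg[...,2]>.02)&(reg[...,2]<.13)]
print(len(g))
for _ in range(800):
    a=g[rng.choice(len(g),3,False)];nn=np.cross(a[1]-a[0],a[2]-a[0]);nn/=np.linalg.norm(nn)+1e-12
    if abs(nn[2])<.8:continue
    k=(abs((g-a[0])@nn)<.002)
    if best is None or k.sum()>best.sum():best=k
q=g[best];c=q.mean(0);nn=np.linalg.svd(q-c)[2][2];nn*=np.sign(nn[2]);
q=g[abs((g-c)@nn)<.003];c=q.mean(0)
print('plane',c,nn,'tilt',np.degrees(np.arccos(nn[2])),len(q))
x=-np.array([nn[0],nn[1],0]);x/=np.linalg.norm(x);y=np.cross([0,0,1],x);xs=np.cross(y,nn)
r=cv2.minAreaRect((np.c_[(q-c)@xs,(q-c)@y]*1000).astype(np.float32));print('rect (xs,y)',r,'y',y)
ctr=c+xs*r[0][0]/1000+y*r[0][1]/1000;print('top ctr',ctr,'expected z',.06+.006*.866)
h=(reg.reshape(-1,3)-ctr)@nn
bb=reg.reshape(-1,3)[(h>.034)&(h<.05)&(np.linalg.norm(reg.reshape(-1,3)-ctr,axis=1)<.07)]
u=np.c_[(bb-ctr)@xs,(bb-ctr)@y]*1000
print('bar',len(bb),((bb-ctr)@nn).mean(),cv2.minAreaRect(u.astype(np.float32)),u.mean(0))
E
```

```text
board [ 305  146   67   89 4776] ((487.47125244140625, -340.8083190917969), (211.94424438476562, 298.43499755859375), 83.031494140625) 0.004298991351023629
919
plane [ 0.52725021 -0.02958724  0.06753713] [ 0.16251173 -0.47953316  0.86234441] tilt 30.419158907485667 688
rect (xs,y) ((-3.573047637939453, 1.095794677734375), (93.69066619873047, 150.4752960205078), 0.5727340579032898) y [-0.94709103 -0.32096509  0.        ]
top ctr [ 0.52720135 -0.03285713  0.06572802] expected z 0.065196
bar 47 0.04104671578240689 ((0.37638092041015625, 0.9603619575500488), (13.976911544799805, 41.16094207763672), 89.14398956298828) [1.42248546 0.8888256 ]
```

```bash
cat >> h.py <<'E'
def Rm(z,y):
    z=np.array(z,float);z/=np.linalg.norm(z);y=np.array(y,float);y-=z*(y@z);y/=np.linalg.norm(y)
    return np.c_[np.cross(y,z),y,z]
def plan(pos,M=None):
    s=bot.get_state();C=R.from_quat(s['tcp_rot']).as_matrix();p=s['eef_pos']
    M=C if M is None else M
    rv=R.from_matrix(C.T@M).as_rotvec()
    print('t',round(s['t'],2),'turn(tool)',rv.round(4),'deg',np.degrees(np.linalg.norm(rv)).round(2),'| shift after turn',(M.T@(np.array(pos)-p)).round(4),'| shift before',(C.T@(np.array(pos)-p)).round(4),'q',s['qpos'].round(2))
def az(d): d=np.radians(d); return [np.cos(d),np.sin(d),0]
E
python3 - <<'E'
from h import *
from scipy.optimize import least_squares
S=load('side');T=load('top')
G=np.r_[cloud(S).reshape(-1,3)]
for c0 in ([.584,.195],[.487,.174]):
    w=G[(np.hypot(*(G[:,:2]-c0).T)<.03)&(G[:,2]>.035)&(G[:,2]<.085)][:,:2]*1e3
    best=None
    for th in range(0,90,5):
        f=lambda p:(np.abs((w-p[:2])@np.array([[np.cos(p[2]),-np.sin(p[2])],[np.sin(p[2]),np.cos(p[2])]])).max(1)-12)
        r=least_squares(f,[*(np.array(c0)*1e3),np.radians(th)],loss='soft_l1')
        if best is None or r.cost<best.cost:best=r
    print(best.x[:2],np.degrees(best.x[2])%90,best.cost,len(w))
plan([.584,.195,.2],Rm([0,0,-1],az(101)))
T=load('top');P=cloud(T);print('circle px pt',P[187:192,255:260].reshape(-1,3).mean(0))
E
```

```text
[584.82750497 195.9774212 ] 6.070695204190116 121.29080584967295 214
[488.51784816 175.40633624] 7.521239325297512 124.48491587733399 198
t 0.1 turn(tool) [-0.0016 -0.0008 -0.5178] deg 29.67 | shift after turn [-0.2891 -0.4844  0.0303] | shift before [-0.491  -0.2778  0.0306] q [ 1.07  0.25  1.56  0.    1.34 -0.17]
circle px pt [ 0.48426495 -0.04667549  0.06776324]
```

```bash
python3 -m jog '[[[-0.0196,-0.0293,0.001],[0,0,-0.1163],100],[[-0.0196,-0.0293,0.001],[0,0,-0.1163],100],[[-0.0196,-0.0293,0.001],[0,0,-0.1163],100],[[-0.0196,-0.0293,0.001],[0,0,-0.1163],100],[[-0.0196,-0.0293,0.001],[0,0,0],100],[[-0.0196,-0.0293,0.001],[0,0,0],100],[[-0.0196,-0.0293,0.001],[0,0,0],100],[[-0.0196,-0.0293,0.001],[0,0,0],100],[[-0.0196,-0.0293,0.001],[0,0,0],100],[[-0.0196,-0.0293,0.001],[0,0,0],100],[[0,0,0],[0,0,0],100]]' 60
python3 - <<'E'
from h import *
plan([.584,.195,.12],Rm([0,0,-1],az(98)))
E
```

```text
t: 1.2
eef_pos: [0.4101, 0.3289, 0.2208]
tcp_rot: [-0.067, 0.998, -0.0, -0.0]
force: [-0.8, 0.4, -0.0]
width: 0.0856
finger_force: 0.0
t 1.2 turn(tool) [-0.001  -0.0004 -0.0049] deg 0.29 | shift after turn [-0.1536 -0.1568  0.1008] | shift before [-0.1544 -0.156   0.1009] q [ 0.46 -0.04  1.88 -0.    1.3  -1.24]
```

```bash
python3 -m jog '[[[-0.022,-0.0224,0.014],[0,0,0],100],[[-0.022,-0.0224,0.014],[0,0,0],100],[[-0.022,-0.0224,0.014],[0,0,0],100],[[-0.022,-0.0224,0.014],[0,0,0],100],[[-0.022,-0.0224,0.014],[0,0,0],100],[[-0.022,-0.0224,0.014],[0,0,0],100],[[-0.022,-0.0224,0.014],[0,0,0],100],[[0,0,0],[0,0,0],100],[[0,0,0],[0,0,0],100]]'
python3 - <<'E'
from h import *
plan([.584,.195,.058],Rm([0,0,-1],az(98)))
im=grab('side')
a=cv2.resize(im['pixels'][150:270,130:290],(800,600),interpolation=2);cv2.imwrite('pics/s1.png',a)
E
```

```text
t: 2.1
eef_pos: [0.5819, 0.198, 0.1225]
tcp_rot: [-0.069, 0.998, 0.0, -0.001]
force: [-0.6, 0.2, 0.9]
width: 0.0853
finger_force: 0.0
t 2.1 turn(tool) [ 0.0005 -0.0019 -0.0006] deg 0.12 | shift after turn [-0.0017 -0.0032  0.0645] | shift before [-0.0018 -0.0033  0.0645] q [ 0.14  0.28  1.72  0.    1.14 -1.57]
```

View pics/s1.png

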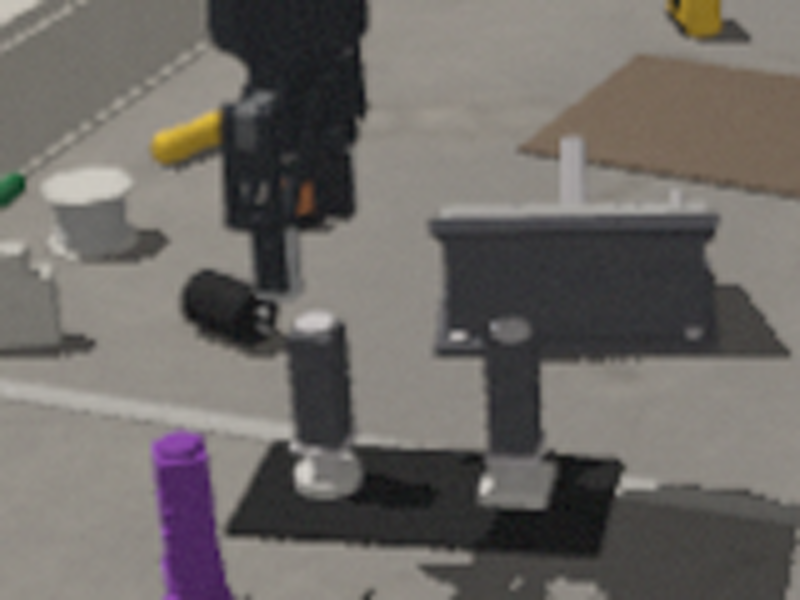

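The picture shows the finger tips at about (275,285) and the round punch cap at (318,320). I'll project the TCP and finger tips through the calibration to see whether that is only perspective.

```bash
python3 - <<'E'
from h import *
im=load('side');K=im['intrinsics'];E=im['extrinsics']
def pr(p):
    c=E[:3,:3]@p+E[:3,3];return ((K@[c[0],-c[1],-c[2]])[:2]/-c[2]-[130,150])*5
s=bot.get_state();p=s['eef_pos'];M=R.from_quat(s['tcp_rot']).as_matrix()
print('tcp',pr(p));
for sg in(1,-1):print(sg,pr(p+M@[0,sg*.0425,-.013]), pr(p+M@[0,sg*.057,-.013]), pr(p+M@[.011,sg*.057,-.013]), pr(p+M@[-.011,sg*.057,-.013]))
print('punch top',pr(np.array([.584,.195,.099])))
E
```

```text
tcp [310.82852145 278.0399216 ]
1 [281.55567258 292.92367089] [271.8005025  306.79243087] [294.46023342 308.27517422] [249.2215121  305.31497079]
-1 [334.07648452 218.25572264] [342.31367412 206.54504979] [362.99156451 207.72796786] [321.70266862 205.36595799]
punch top [313.59209754 317.99107286]
```

It is only perspective, and the projections match the picture. Descending and gripping.

```bash
python3 -m jog '[[[-0.002,-0.0033,0.004],[0,0,0],100],[[0,0,0.015],[0,0,0],100],[[0,0,0.015],[0,0,0],100],[[0,0,0.015],[0,0,0],100],[[0,0,0.015],[0,0,0],100],[[0,0,0],[0,0,0],25],[[0,0,0],[0,0,0],15],[[0,0,0],[0,0,0],10],[[0,0,0],[0,0,0],10],[[0,0,0],[0,0,0],10],[[0,0,0],[0,0,0],10]]' 80
python3 - <<'E'
from h import *
plan([.584,.195,.058],Rm([0,0,-1],az(98)))
E
```

```text
t: 3.25
eef_pos: [0.5857, 0.1947, 0.0603]
tcp_rot: [-0.07, 0.998, 0.0, 0.001]
force: [-0.2, 0.6, 3.0]
width: 0.0233
finger_force: 77.0
t 3.25 turn(tool) [ 0.      0.0017 -0.0002] deg 0.1 | shift after turn [0.0016 0.0005 0.0023] | shift before [0.0016 0.0005 0.0023] q [ 0.14  0.37  1.74  0.    1.03 -1.57]
```

```bash
python3 -m jog '[[[0,0,-0.01],[0,0,0],10],[[0,0,-0.02],[0,0,0],10],[[0,0,-0.03],[0,0,0],10],[[0,0,-0.03],[0,0,0],10],[[0,0,-0.03],[0,0,0],10],[[0,0,0],[0,0,0],10]]' 80
cat >> h.py <<'E'
n=np.array([.1605,-.4736,.866]);n/=np.linalg.norm(n);yp=np.array(az(198.7));xp=np.cross(yp,n)
C=np.array([.4865,-.0468,.0667]);F=.0553
def pressR():
    M0=Rm([0,0,-1],az(98));ax=np.cross([0,0,-1],-n);ax/=np.linalg.norm(ax)
    return R.from_rotvec(ax*np.arccos(n[2])).as_matrix()@M0
E
python3 - <<'E'
from h import *
plan(C+n*(F+.04),pressR()); M=pressR(); print(M.round(3)); print('tool y on plate x,y',M[:,1]@xp,M[:,1]@yp)
E
```

```text
t: 3.85
eef_pos: [0.5877, 0.195, 0.1848]
tcp_rot: [-0.07, 0.998, 0.0, 0.005]
force: [0.5, 0.2, -2.0]
width: 0.023
finger_force: 77.6
t 3.85 turn(tool) [-0.5146  0.1067  0.0023] deg 30.11 | shift after turn [ 0.1278 -0.2575 -0.0913] | shift before [ 0.1253 -0.2722  0.0344] q [ 0.14  0.21  1.68 -0.    1.24 -1.57]
[[-0.982 -0.097 -0.16 ]
 [-0.163  0.866  0.474]
 [ 0.093  0.491 -0.866]]
tool y on plate x,y 0.9826035769663857 -0.18571530990075688
```

```bash
python3 -m jog '[[[0.0104,-0.0227,0],[0,0,0],10],[[0.0104,-0.0227,0],[0,0,0],10],[[0.0104,-0.0227,0],[0,0,0],10],[[0.0104,-0.0227,0],[0,0,0],10],[[0.0104,-0.0227,0],[0,0,0],10],[[0.0104,-0.0227,0],[0,0,0],10],[[0.0104,-0.0227,0],[0,0,0],10],[[0.0104,-0.0227,0],[0,0,0],10],[[0.0104,-0.0227,0],[0,0,0],10],[[0.0104,-0.0227,0],[0,0,0],10],[[0.0104,-0.0227,0],[0,0,0],10],[[0.0104,-0.0227,0],[0,0,0],10]]'
python3 -m jog '[[[0,0,0],[-0.1,0.021,0.0005],10],[[0,0,0],[-0.1,0.021,0.0005],10],[[0,0,0],[-0.1,0.021,0.0005],10],[[0,0,0],[-0.1,0.021,0.0005],10],[[0,0,0],[-0.1,0.021,0.0005],10],[[0,0,0],[-0.0146,0.0017,0],10],[[0,0,0],[0,0,0],10],[[0,0,0],[0,0,0],10]]'
python3 - <<'E'
from h import *
plan(C+n*(F+.03),pressR())
E
```

```text
t: 5.05
eef_pos: [0.4978, -0.093, 0.1776]
tcp_rot: [-0.07, 0.998, 0.001, -0.001]
force: [-1.0, 0.4, -1.8]
width: 0.0234
finger_force: 77.6
t: 5.85
eef_pos: [0.4989, -0.092, 0.179]
tcp_rot: [-0.066, 0.964, 0.25, -0.071]
force: [0.2, -0.5, -2.5]
width: 0.0234
finger_force: 78.1
t 5.85 turn(tool) [-0.0007 -0.0085 -0.0051] deg 0.57 | shift after turn [-0.0056 -0.0149  0.0353] | shift before [-0.006  -0.0148  0.0353] q [-0.57  0.18  1.8   0.31  1.59 -2.34]
```

```bash
python3 -m jog '[[[-0.002,-0.005,0.012],[0,-0.008,-0.005],10],[[-0.002,-0.005,0.012],[0,0,0],10],[[-0.002,-0.005,0.012],[0,0,0],10],[[0,0,0],[0,0,0],10],[[0,0,0],[0,0,0],10]]'
python3 - <<'E'
from h import *
plan(C+n*(F+.03),pressR())
s=bot.get_state();print('face above circle: x,y,n',[(s['eef_pos']+R.from_quat(s['tcp_rot']).as_matrix()[:,2]*F-C)@v for v in(xp,yp,n)])
for k in('top','side'):
    im=grab(k);K=im['intrinsics'];E=im['extrinsics']
    c=E[:3,:3]@(C+n*.03)+E[:3,3];uv=(K@[c[0],-c[1],-c[2]])[:2]/-c[2];u,v=uv.astype(int);print(k,uv)
    cv2.imwrite(f'pics/{k}2.png',cv2.resize(im['pixels'][v-40:v+35,u-50:u+50],(800,600),interpolation=2))
    P=cloud(im)[v-40:v+35,u-50:u+50].reshape(-1,3)-C-n*.03
    l=np.c_[P@xp,P@yp,P@n]*1e3
    for lo,hi in((0,8),(28,50)):
        w=l[(l[:,2]>lo)&(l[:,2]<hi)&(abs(l[:,0])<24)&(abs(l[:,1])<24)];print(k,lo,hi,len(w),w.min(0) if len(w) else 0,w.max(0) if len(w) else 0)
E
```

```text
t: 6.35
eef_pos: [0.5004, -0.0871, 0.1396]
tcp_rot: [-0.067, 0.963, 0.251, -0.066]
force: [1.0, 0.3, -1.8]
width: 0.023
finger_force: 78.0
t 6.35 turn(tool) [ 0.0012 -0.0012 -0.0004] deg 0.1 | shift after turn [ 0.0003  0.0004 -0.0009] | shift before [ 0.0003  0.0004 -0.0009] q [-0.56  0.23  1.82  0.32  1.51 -2.36]
face above circle: x,y,n [np.float64(-0.0003720877784551585), np.float64(-0.00017410489151491542), np.float64(0.029125574047578442)]
top [261.4685655  186.55132265]
top 0 8 23 [ -4.38538908 -13.65485183   1.08569792] [18.4041454  17.88852045  7.5433606 ]
top 28 50 28 [ -7.16345338 -11.10192421  28.88495859] [16.0665973  15.56926884 49.40984605]
side [258.89181626 181.06149398]
side 0 8 25 [  3.04482816 -14.42383216   0.95304185] [19.77381027 14.92710041  7.74919187]
side 28 50 75 [ -9.65968121 -13.82949907  28.01494322] [16.48863347 13.43781158 49.78362298]
```

View pics/top2.png

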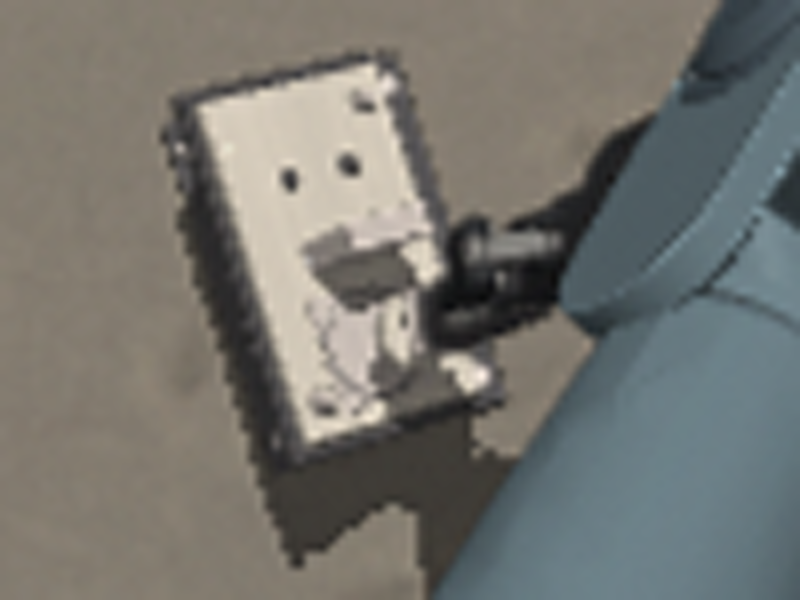

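View pics/side2.png

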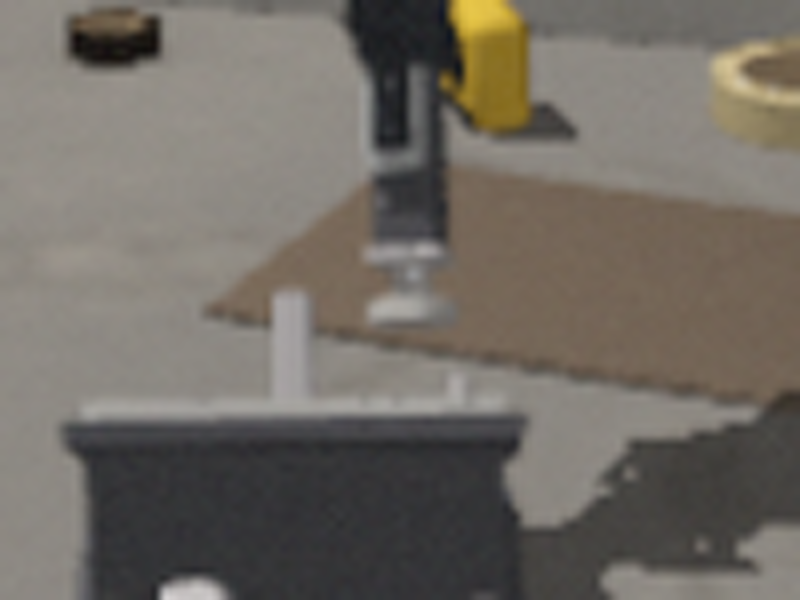

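The side view shows the foot at (410,305), square to the bed and over the blank. The top view shows the circle at (360,340) with the foot over its right part by perspective. From depth, the face is within about 1–2 mm of centre, so I'll make a small correction and descend.

```bash
python3 -m jog '[[[-0.001,-0.0003,0.005],[0,0,0],10],[[0,0,0.008],[0,0,0],10],[[0,0,0.007],[0,0,0],10],[[0,0,0.004],[0,0,0],10],[[0,0,0],[0,0,0],10],[[0,0,0],[0,0,0],10]]' 100
python3 - <<'E'
from h import *
s=bot.get_state();print('face x,y,n',[((s['eef_pos']+R.from_quat(s['tcp_rot']).as_matrix()[:,2]*F-C)@v).round(4) for v in(xp,yp,n)],'Fn',s['force']@n)
plan(C+n*F,pressR())
E
```

```text
t: 7.05
eef_pos: [0.4979, -0.0762, 0.1191]
tcp_rot: [-0.067, 0.964, 0.251, -0.066]
force: [-0.4, 0.8, -2.0]
width: 0.0228
finger_force: 97.6
face x,y,n [np.float64(-0.001), np.float64(-0.0013), np.float64(0.0058)] Fn -2.2086310035233616
t 7.05 turn(tool) [ 0.0003 -0.0001 -0.0002] deg 0.02 | shift after turn [0.0015 0.0008 0.0058] | shift before [0.0015 0.0008 0.0058] q [-0.55  0.25  1.85  0.33  1.47 -2.36]
```

```bash
python3 -m jog '[[[0,0,0.002],[0,0,0],10],[[0,0,0.002],[0,0,0],10],[[0,0,0.002],[0,0,0],10],[[0,0,0.001],[0,0,0],10],[[0,0,0],[0,0,0],10]]'
python3 - <<'E'
from h import *
s=bot.get_state();print('face x,y,n',[((s['eef_pos']+R.from_quat(s['tcp_rot']).as_matrix()[:,2]*F-C)@v).round(4) for v in(xp,yp,n)],'Fn',s['force']@n)
E
```

```text
t: 7.55
eef_pos: [0.497, -0.0732, 0.1137]
tcp_rot: [-0.067, 0.964, 0.25, -0.066]
force: [0.0, -1.7, 3.8]
width: 0.023
finger_force: 98.0
face x,y,n [np.float64(-0.0011), np.float64(-0.0015), np.float64(-0.0004)] Fn 4.0369347930278785
```

```bash
python3 -m jog '[[[0,0,0.0015],[0,0,0],10],[[0,0,0.0015],[0,0,0],10],[[0,0,0.0015],[0,0,0],10],[[0,0,0.001],[0,0,0],10],[[0,0,0],[0,0,0],10],[[0,0,0],[0,0,0],10]]'
python3 - <<'E'
from h import *
s=bot.get_state();print('face x,y,n',[((s['eef_pos']+R.from_quat(s['tcp_rot']).as_matrix()[:,2]*F-C)@v).round(4) for v in(xp,yp,n)],'Fn',s['force']@n)
E
```

```text
t: 8.15
eef_pos: [0.4963, -0.0709, 0.1094]
tcp_rot: [-0.067, 0.964, 0.25, -0.066]
force: [-3.1, -4.0, 8.3]
width: 0.0228
finger_force: 98.6
face x,y,n [np.float64(-0.0011), np.float64(-0.0016), np.float64(-0.0053)] Fn 8.587355452806406
```

```bash
python3 -m jog '[[[0,0,0.001],[0,0,0],10],[[0,0,0.0005],[0,0,0],10],[[0,0,0],[0,0,0],10],[[0,0,0],[0,0,0],10],[[0,0,0],[0,0,0],10],[[0,0,0],[0,0,0],10],[[0,0,0],[0,0,0],10]]'
python3 - <<'E'
from h import *
s=bot.get_state();print('face x,y,n',[((s['eef_pos']+R.from_quat(s['tcp_rot']).as_matrix()[:,2]*F-C)@v).round(4) for v in(xp,yp,n)],'Fn',s['force']@n)
E
```

```text
t: 8.85
eef_pos: [0.4961, -0.0703, 0.1084]
tcp_rot: [-0.067, 0.964, 0.25, -0.066]
force: [-2.2, -4.5, 9.2]
width: 0.023
finger_force: 98.7
face x,y,n [np.float64(-0.0011), np.float64(-0.0016), np.float64(-0.0066)] Fn 9.703607029381265
```

```bash
python3 -m jog '[[[0,0,-0.002],[0,0,0],10],[[0,0,-0.003],[0,0,0],10],[[0,0,-0.005],[0,0,0],10],[[0,0,-0.01],[0,0,0],10],[[0,0,-0.02],[0,0,0],10],[[0,0,-0.025],[0,0,0],10],[[0,0,-0.015],[0,0,0],10],[[0,0,0],[0,0,0],10]]'
python3 - <<'E'
from h import *
plan([.584,.195,.16],Rm([0,0,-1],az(98)))
E
```

```text
t: 9.65
eef_pos: [0.5098, -0.1088, 0.178]
tcp_rot: [-0.067, 0.964, 0.249, -0.064]
force: [-0.1, -0.3, -2.0]
width: 0.023
finger_force: 97.9
t 9.65 turn(tool) [ 5.122e-01 -9.400e-02 -5.000e-04] deg 29.84 | shift after turn [-0.1158  0.2905  0.018 ] | shift before [-0.1236  0.2472  0.1474] q [-0.58  0.21  1.77  0.31  1.59 -2.36]
```

```bash
python3 -m jog '[[[0,0,0],[0.1,-0.0188,0],10],[[0,0,0],[0.1,-0.0188,0],10],[[0,0,0],[0.1,-0.0188,0],10],[[0,0,0],[0.1,-0.0188,0],10],[[0,0,0],[0.1,-0.0188,0],10],[[0,0,0],[0.0122,0,0],10]]'
python3 -m jog '[[[-0.0096,0.0242,0],[0,0,0],10],[[-0.0096,0.0242,0],[0,0,0],10],[[-0.0096,0.0242,0],[0,0,0],10],[[-0.0096,0.0242,0],[0,0,0],10],[[-0.0096,0.0242,0],[0,0,0],10],[[-0.0096,0.0242,0],[0,0,0],10],[[-0.0096,0.0242,0],[0,0,0],10],[[-0.0096,0.0242,0],[0,0,0],10],[[-0.0096,0.0242,0],[0,0,0],10],[[-0.0096,0.0242,0],[0,0,0],10],[[-0.0096,0.0242,0],[0,0,0],10],[[-0.0096,0.0242,0],[0,0,0],10]]'
python3 - <<'E'
from h import *
plan([.585,.195,.062],Rm([0,0,-1],az(98)))
E
```

```text
t: 10.25
eef_pos: [0.5069, -0.1051, 0.1749]
tcp_rot: [-0.071, 0.997, 0.002, -0.003]
force: [-0.3, 0.3, -1.7]
width: 0.0229
finger_force: 97.7
t: 11.45
eef_pos: [0.5817, 0.197, 0.1751]
tcp_rot: [-0.07, 0.998, 0.002, -0.004]
force: [-0.2, 0.3, -2.3]
width: 0.023
finger_force: 97.7
t 11.45 turn(tool) [ 0.0041 -0.0074 -0.0003] deg 0.48 | shift after turn [-0.003  -0.0024  0.1131] | shift before [-0.0039 -0.0029  0.1131] q [ 0.14  0.22  1.69  0.    1.23 -1.57]
```

```bash
python3 -m jog '[[[-0.003,-0.0025,0.01],[0.004,-0.0074,0],10],[[0,0,0.025],[0,0,0],10],[[0,0,0.025],[0,0,0],10],[[0,0,0.025],[0,0,0],10],[[0,0,0.015],[0,0,0],10],[[0,0,0.005],[0,0,0],10],[[0,0,0],[0,0,0],10],[[0,0,0],[0,0,0],10]]'
python3 - <<'E'
from h import *
plan([.585,.195,.0603],Rm([0,0,-1],az(98)))
E
```

```text
t: 12.25
eef_pos: [0.5867, 0.194, 0.0728]
tcp_rot: [-0.07, 0.998, -0.0, 0.003]
force: [-0.1, 1.5, -1.0]
width: 0.0232
finger_force: 97.8
t 12.25 turn(tool) [-0.0013  0.0057 -0.0002] deg 0.34 | shift after turn [0.0016 0.0013 0.0125] | shift before [0.0016 0.0013 0.0125] q [ 0.14  0.35  1.74 -0.    1.04 -1.57]
```

```bash
python3 -m jog '[[[0,0,0.005],[0,0.004,0],10],[[0,0,0.004],[0,0,0],10],[[0,0,0.002],[0,0,0],10],[[0,0,0.001],[0,0,0],10],[[0,0,0],[0,0,0],10]]'
python3 - <<'E'
from h import *
plan([.585,.195,.0603],Rm([0,0,-1],az(98)));print(bot.get_state()['force'])
E
```

```text
t: 12.75
eef_pos: [0.5859, 0.1941, 0.0602]
tcp_rot: [-0.07, 0.998, -0.001, -0.0]
force: [-2.6, -0.2, 2.2]
width: 0.0228
finger_force: 98.4
t 12.75 turn(tool) [-0.0014 -0.0002  0.0001] deg 0.08 | shift after turn [ 0.0008  0.0011 -0.0001] | shift before [ 0.0008  0.0011 -0.0001] q [ 0.14  0.37  1.74 -0.    1.03 -1.57]
[-2.56157445 -0.23682331  2.23142786]
```

```bash
python3 -m jog '[[[0,0,0],[0,0,0],35],[[0,0,0],[0,0,0],60],[[0,0,0],[0,0,0],100],[[0,0,0],[0,0,0],100],[[0,0,0],[0,0,0],100],[[0,0,0],[0,0,0],100],[[0,0,-0.02],[0,0,0],100],[[0,0,-0.03],[0,0,0],100],[[0,0,-0.04],[0,0,0],100],[[0,0,-0.04],[0,0,0],100],[[0,0,0],[0,0,0],100]]'
python3 - <<'E'
from h import *
im=grab('side');P=cloud(im).reshape(-1,3)
w=P[(np.hypot(P[:,0]-.585,P[:,1]-.195)<.03)&(P[:,2]>.008)&(P[:,2]<.12)]
for a,b in((.01,.03),(.04,.06),(.06,.085),(.092,.11)):
    q=w[(w[:,2]>a)&(w[:,2]<b)];print(a,len(q),(q[:,:2].min(0)+q[:,:2].max(0))/2)
B=C-yp*.042-n*.0075+n*.034   # bar grasp centre
for a in (18.7,198.7): M=Rm(-n,az(a));plan(B+n*(.06-.0187)-0*n,M)
E
```

```text
t: 13.85
eef_pos: [0.5897, 0.1948, 0.1972]
tcp_rot: [-0.07, 0.998, -0.0, 0.006]
force: [1.1, -0.1, 1.5]
width: 0.0856
finger_force: 0.0
0.01 79 [0.58337261 0.19518597]
0.04 82 [0.58350318 0.19672653]
0.06 106 [0.58380626 0.19651126]
0.092 52 [0.58378536 0.19761391]
t 13.9 turn(tool) [-0.3579  0.4439  1.3516] deg 84.05 | shift after turn [-0.2333 -0.1315 -0.0558] | shift before [ 0.0871 -0.2503  0.0681] q [ 0.14  0.21  1.68 -0.    1.25 -1.57]
t 13.9 turn(tool) [-0.4664 -0.376  -1.7103] deg 103.83 | shift after turn [ 0.2333  0.1315 -0.0558] | shift before [ 0.0871 -0.2503  0.0681] q [ 0.14  0.21  1.68 -0.    1.25 -1.57]
```

```bash
python3 -m jog '[[[0.0073,-0.0209,0],[0,0,0],100],[[0.0073,-0.0209,0],[0,0,0],100],[[0.0073,-0.0209,0],[0,0,0],100],[[0.0073,-0.0209,0],[0,0,0],100],[[0.0073,-0.0209,0],[0,0,0],100],[[0.0073,-0.0209,0],[0,0,0],100],[[0.0073,-0.0209,0],[0,0,0],100],[[0.0073,-0.0209,0],[0,0,0],100],[[0.0073,-0.0209,0],[0,0,0],100],[[0.0073,-0.0209,0],[0,0,0],100],[[0.0073,-0.0209,0],[0,0,0],100],[[0.0073,-0.0209,0],[0,0,0],100]]'
python3 -m jog '[[[0,0,0],[-0.0325,0.0404,0.1229],100],[[0,0,0],[-0.0325,0.0404,0.1229],100],[[0,0,0],[-0.0325,0.0404,0.1229],100],[[0,0,0],[-0.0325,0.0404,0.1229],100],[[0,0,0],[-0.0325,0.0404,0.1229],100],[[0,0,0],[-0.0325,0.0404,0.1229],100],[[0,0,0],[-0.0325,0.0404,0.1229],100],[[0,0,0],[-0.0325,0.0404,0.1229],100],[[0,0,0],[-0.0325,0.0404,0.1229],100],[[0,0,0],[-0.0325,0.0404,0.1229],100],[[0,0,0],[-0.0325,0.0404,0.1229],100],[[0,0,0],[0,0,0],100]]'
python3 - <<'E'
from h import *
B=C-yp*.042-n*.0075+n*.034
print(B);plan(B+n*(.05-.0187),Rm(-n,az(18.7)))
E
```

```text
t: 15.1
eef_pos: [0.5328, -0.0669, 0.1883]
tcp_rot: [-0.07, 0.998, -0.0, -0.001]
force: [-0.8, -0.2, -0.4]
width: 0.0857
finger_force: 0.0
t: 16.3
eef_pos: [0.5328, -0.0667, 0.1879]
tcp_rot: [0.564, 0.783, 0.148, -0.215]
force: [-0.1, 0.1, 0.3]
width: 0.0853
finger_force: 0.0
[ 0.53053605 -0.04588457  0.08964885]
t 16.3 turn(tool) [-0.0086 -0.0043 -0.007 ] deg 0.68 | shift after turn [-0.0314  0.0046  0.064 ] | shift before [-0.0317  0.0054  0.0638] q [-0.5   0.22  1.73  0.34  1.59 -0.89]
```

```bash
python3 -m jog '[[[-0.0155,0.0025,0.01],[-0.0086,-0.0043,-0.007],100],[[-0.0155,0.0025,0.02],[0,0,0],100],[[0,0,0.02],[0,0,0],100],[[0,0,0.014],[0,0,0],100],[[0,0,0],[0,0,0],100],[[0,0,0],[0,0,0],100]]'
python3 - <<'E'
from h import *
B=C-yp*.042-n*.0075+n*.034
plan(B-n*.0165,Rm(-n,az(18.7)))
im=grab('side');K=im['intrinsics'];E=im['extrinsics']
c=E[:3,:3]@B+E[:3,3];u,v=((K@[c[0],-c[1],-c[2]])[:2]/-c[2]).astype(int)
cv2.imwrite('pics/s3.png',cv2.resize(im['pixels'][v-45:v+30,u-50:u+50],(800,600),interpolation=2))
E
```

```text
t: 16.9
eef_pos: [0.5372, -0.0598, 0.1193]
tcp_rot: [0.562, 0.786, 0.151, -0.209]
force: [0.3, 0.1, 0.9]
width: 0.0856
finger_force: 0.0
t 16.9 turn(tool) [0.0013 0.0031 0.0042] deg 0.31 | shift after turn [-0.0016 -0.0018  0.0498] | shift before [-0.0014 -0.0019  0.0498] q [-0.49  0.31  1.77  0.35  1.47 -0.93]
```

View pics/s3.png

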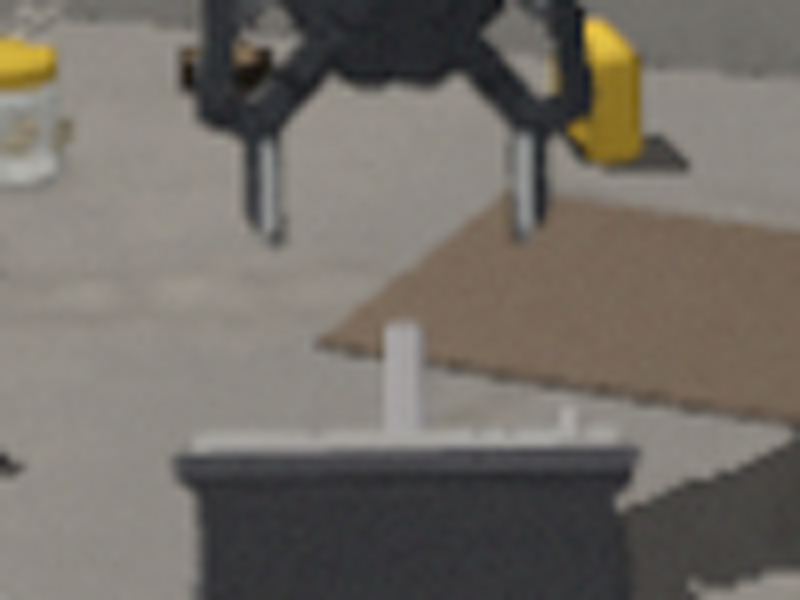

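The picture shows both fingers (268,235) and (525,235) straddling the bar at (403,375), square to it, with the bar about 2 mm right of the middle. That matches the planned shift.

```bash
python3 -m jog '[[[-0.0015,-0.0019,0.01],[0.0013,0.003,0.004],100],[[0,0,0.015],[0,0,0],100],[[0,0,0.015],[0,0,0],100],[[0,0,0.0085],[0,0,0],100],[[0,0,0],[0,0,0],40],[[0,0,0],[0,0,0],20],[[0,0,0],[0,0,0],12],[[0,0,0],[0,0,0],8],[[0,0,0],[0,0,0],4],[[0,0,0],[0,0,0],4],[[0,0,0],[0,0,0],4],[[0,0,0],[0,0,0],4]]' 60
python3 - <<'E'
from h import *
B=C-yp*.042-n*.0075+n*.034
plan(B-n*.0165,Rm(-n,az(18.7)))
E
```

```text
t: 18.15
eef_pos: [0.5285, -0.0395, 0.0767]
tcp_rot: [0.564, 0.785, 0.151, -0.21]
force: [0.7, -3.6, 1.4]
width: 0.0132
finger_force: 60.4
t 18.15 turn(tool) [ 0.0014  0.0012 -0.0012] deg 0.13 | shift after turn [ 0.0007 -0.0001  0.0019] | shift before [ 0.0007 -0.0001  0.0019] q [-0.47  0.35  1.81  0.37  1.38 -0.93]
```

```bash
python3 -m jog '[[[0,0,0],[0,0,0],4],[[0,0,0],[0,0,0],4],[[0,0,-0.003],[0,0,0],4],[[0,0,-0.004],[0,0,0],4],[[0,0,-0.004],[0,0,0],4],[[0,0,-0.005],[0,0,0],4],[[0,0,-0.005],[0,0,0],4],[[0,0,-0.008],[0,0,0],4],[[0,0,-0.012],[0,0,0],4],[[0,0,-0.02],[0,0,0],4],[[0,0,-0.02],[0,0,0],4],[[0,0,0],[0,0,0],4]]' 110
python3 - <<'E'
from h import *
print(bot.get_state()['force'])
plan([.4875,-.341,.15],Rm([0,0,-1],az(18.7)))
plan([.4875,-.341,.15],Rm([0,0,-1],az(-10)))
E
```

```text
t: 19.35
eef_pos: [0.5432, -0.0794, 0.1497]
tcp_rot: [0.564, 0.785, 0.151, -0.207]
force: [0.4, -0.7, -2.8]
width: 0.0121
finger_force: 107.6
[ 0.40333735 -0.67008531 -2.77503106]
t 19.35 turn(tool) [ 0.0048 -0.5189 -0.0013] deg 29.73 | shift after turn [-0.2299 -0.1366 -0.0003] | shift before [-0.1995 -0.1361 -0.115 ] q [-0.51  0.29  1.73  0.34  1.53 -0.92]
t 19.35 turn(tool) [-0.1253 -0.509   0.4882] deg 41.04 | shift after turn [-0.2673 -0.0094 -0.0003] | shift before [-0.1995 -0.1361 -0.115 ] q [-0.51  0.29  1.73  0.34  1.53 -0.92]
```

```bash
python3 -m jog '[[[0,0,-0.01],[0,-0.1038,0],4],[[0,0,-0.005],[0,-0.1038,0],4],[[0,0,0],[0,-0.1038,0],4],[[0,0,0],[0,-0.1038,0],4],[[0,0,0],[0,-0.1038,0],4],[[0,0,0],[0,0,0],4]]'
python3 -m jog '[[[-0.023,-0.0137,0],[0,0,0],4],[[-0.023,-0.0137,0],[0,0,0],4],[[-0.023,-0.0137,0],[0,0,0],4],[[-0.023,-0.0137,0],[0,0,0],4],[[-0.023,-0.0137,0],[0,0,0],4],[[-0.023,-0.0137,0],[0,0,0],4],[[-0.023,-0.0137,0],[0,0,0],4],[[-0.023,-0.0137,0],[0,0,0],4],[[-0.023,-0.0137,0],[0,0,0],4],[[-0.023,-0.0137,0],[0,0,0],4],[[0,0,0],[0,0,0],4]]'
python3 - <<'E'
from h import *
plan([.4875,-.341,.03],Rm([0,0,-1],az(18.7)))
P=cloud(grab('top')).reshape(-1,3);s=bot.get_state();p=s['eef_pos']
w=P[(np.hypot(*(P[:,:2]-p[:2]).T)<.09)&(abs(P[:,2]-p[2]+.014)<.02)]
c=w.mean(0);nn=np.linalg.svd(w-c)[2][2];nn*=np.sign(nn[2]);k=abs((w-c)@nn)<.003
c=w[k].mean(0);nn=np.linalg.svd(w[k]-c)[2][2];print(len(w),k.sum(),c,nn,p)
E
```

```text
t: 19.95
eef_pos: [0.5418, -0.0815, 0.159]
tcp_rot: [0.582, 0.813, 0.001, -0.003]
force: [-0.1, -0.1, -1.9]
width: 0.0119
finger_force: 107.5
t: 21.05
eef_pos: [0.4857, -0.3487, 0.158]
tcp_rot: [0.585, 0.811, 0.002, -0.003]
force: [-0.1, 0.0, -2.9]
width: 0.0121
finger_force: 107.7
t 21.05 turn(tool) [-0.0002 -0.0069 -0.0052] deg 0.49 | shift after turn [0.0068 0.0042 0.128 ] | shift before [0.0059 0.0042 0.1281] q [-0.81  0.2   1.75  0.    1.2  -1.14]
356 279 [ 0.52777202 -0.31858217  0.14507345] [ 0.00497419 -0.00266349  0.99998408] [ 0.48598612 -0.34708772  0.15784859]
```

The plate is held level, with its underside about 19 mm below the TCP. Lowering it.

```bash
python3 -m jog '[[[0.003,0.002,0.02],[0,-0.0069,-0.005],4],[[0.003,0.002,0.025],[0,0,0],4],[[0,0,0.025],[0,0,0],4],[[0,0,0.025],[0,0,0],4],[[0,0,0.018],[0,0,0],4],[[0,0,0.009],[0,0,0],4],[[0,0,0],[0,0,0],4],[[0,0,0],[0,0,0],4]]'
python3 - <<'E'
from h import *
plan([.4875,-.341,.0225],Rm([0,0,-1],az(18.7)))
E
```

```text
t: 21.9
eef_pos: [0.4891, -0.339, 0.0372]
tcp_rot: [0.581, 0.814, -0.001, 0.001]
force: [-0.2, -0.5, -2.3]
width: 0.0122
finger_force: 107.8
t 21.9 turn(tool) [0.0002 0.0024 0.004 ] deg 0.27 | shift after turn [-0.0014 -0.0022  0.0147] | shift before [-0.0014 -0.0022  0.0147] q [-0.8   0.37  1.8  -0.    0.97 -1.13]
```

```bash
python3 -m jog '[[[0,0,0.005],[0,0.002,0],4],[[0,0,0.004],[0,0,0],4],[[0,0,0.003],[0,0,0],4],[[0,0,0.0015],[0,0,0],4],[[0,0,0.001],[0,0,0],4],[[0,0,0],[0,0,0],4],[[0,0,0],[0,0,0],4]]'
```

```text
t: 22.6
eef_pos: [0.4887, -0.3388, 0.0227]
tcp_rot: [0.581, 0.814, -0.0, -0.0]
force: [-4.0, 4.0, 5.4]
width: 0.0122
finger_force: 109.0
```

The plate is down, with about 8 N of contact. Letting go and rising.

```bash
python3 -m jog '[[[0,0,-0.0005],[0,0,0],20],[[0,0,0],[0,0,0],40],[[0,0,0],[0,0,0],60],[[0,0,0],[0,0,0],60],[[0,0,0],[0,0,0],60],[[0,0,-0.02],[0,0,0],60],[[0,0,-0.04],[0,0,0],60],[[0,0,-0.04],[0,0,0],60],[[0,0,-0.04],[0,0,0],60],[[0,0,-0.03],[0,0,0],60],[[0,0,0],[0,0,0],60],[[0,0,0],[0,0,0],60]]'
python3 - <<'E'
from h import *
im=grab('side');grab('top')
cv2.imwrite('pics/end.png',cv2.resize(im['pixels'][120:280,120:420],(800,427),interpolation=2))
E
```

```text
t: 23.8
eef_pos: [0.4889, -0.339, 0.1931]
tcp_rot: [0.581, 0.814, -0.0, 0.001]
force: [-0.5, 0.3, -0.5]
width: 0.0512
finger_force: 0.0
```

View pics/end.png

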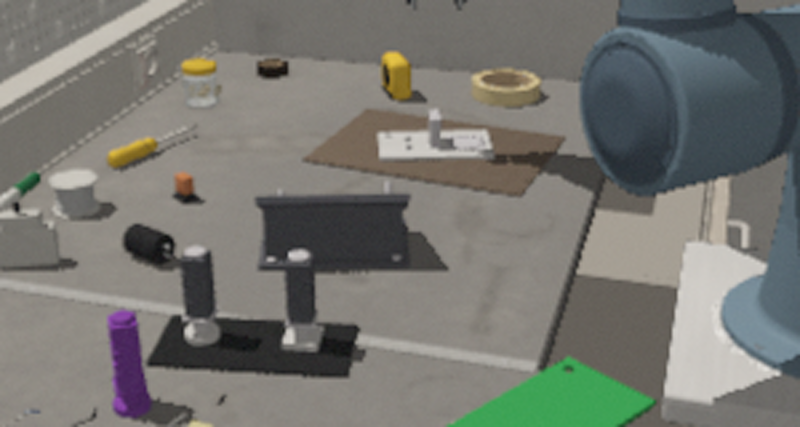

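The picture shows the plate lying flat in the middle of the board (435,143). Both punches stand upright on the mat ((200,300) and (300,300)), and the relay (184,186) and capacitor (150,243) look untouched. Handing in.

```bash
python3 -c "from bench import bot; print(bot.sign_off())"
```

```text
the job is handed in; nothing more can be done
None
```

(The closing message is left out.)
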